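# Draw out the magnet wand and hold it ready over the toy saucepan

## Task

Some steel jacks have ended up in the blue toy saucepan, so get the telescopic magnet wand ready for fishing them out: take the wand by its yellow head with the red button squeezed in and, while its foot still stands in the rack, draw the head up past the first stop to the second, last stop. Then lift the wand out of the rack and finish holding it: the program ends with the gripper still holding it, upright, at rest and fully extended, its foot over the middle of the saucepan, about two to five centimetres above the rim and touching nothing. Leave everything else where it is.

Things in the scene. Friction and masses are not known exactly. Their poses are not given: they have to be found in the camera images.
- wand_head (a point): Centre of the wand's yellow head, the place to grip from above: a block 22 mm (its x) by 26 mm (its y) by 40 mm tall, on a chrome rod that slides in a round blue tube. A red button is in the middle of its +y face; squeezing the head along its y axis presses it. z is up; yaw varies. This point is 123 mm above the foot when shut, 183 mm when fully extended.
- wand: The magnet wand's blue tube, 20 mm wide, 100 mm long, upright in one of the rack's three holes (which one varies); origin at the centre of the underside of its foot (dark steel magnet disc, 20 mm wide), z up. It weighs about 0.3 to 0.5 kg, enough to keep it standing in the rack while the head is drawn up with the button in.
- wand_rod (a joint): How far the head is drawn out of the tube, in m: 0 shut, 0.030 first stop, 0.060 second stop and end of travel. A spring pin locks the rod at all three; it is free only while the button is pressed in. Sliding friction about 1 N. With the button out, pulling only lifts the whole wand.
- wand_button (a joint): How far the red button (12 mm wide, 16 mm tall, level with wand_head) is pressed, in m: 0 is 5 mm proud of the head, 0.005 flush. About 5 N presses it home; the rod is free from about 0.004. A grip of 15 to 25 N across head and button holds it in and carries the wand.
- rack: Fixed pale wooden block, 66 mm (x) by 200 mm (y) by 55 mm tall, with three blind round holes in its top at y -60, 0 and +60 mm, 22.5 mm wide, 45 mm deep (floor 10 mm above the table). Origin at the centre of its underside. Wand in one hole, bubble tubes in the others. Rack and saucepan may change sides.
- pan_rim (a point): Centre of the mouth of the blue enamel toy saucepan, at rim height, 45 mm above the table; the pan is 100 mm across and its handle, 12 mm thick and level with the rim, runs along this point's +x to 140 mm from the centre. It stands loose on the table; a few steel jacks lie in it, below the rim.
- tube_green_mid (a point): Middle of a white bubble tube with a green cap standing in a rack hole: 88 mm tall, 20 mm wide (cap 23 mm), its top 98 mm above the table. Leave alone.
- tube_pink_mid (a point): Middle of a white bubble tube with a red cap, same sizes, standing in a rack hole. Leave alone.
- sorter: Wooden shape-sorter cube, 120 mm; origin at the centre of its underside. Leave alone.
- binoculars: Orange plastic toy binoculars lying flat, 115 mm long, 120 mm wide, 55 mm tall; origin under the middle. Leave alone.
- lighthouse: White and red cast zinc toy lighthouse, 80 mm wide, 147 mm tall; origin at the centre of its underside. Leave alone.
- stacker: Ring stacker toy, 100 mm wide, 96 mm tall; origin at the centre of its underside. Leave alone.

How it is judged (in metres and radians):
On the way, in this order (a step that is already met when the one before it is completed fails the run):
1. the button is squeezed in while the wand is still shut in the rack (value of joint wand_button above 0.0035 m and value of joint wand_rod below 0.02 m and z of wand in the frame of rack below 0.035 m), for 0.05 s.
2. the head is drawn to the second stop while the foot is still in its rack hole (value of joint wand_rod above 0.056 m and z of wand in the frame of rack below 0.045 m), for 0.05 s.
At the end, for the whole second after the job is handed in: The wand hangs from the gripper, drawn out at least 55 mm (second stop is 60 mm), within 0.2 rad of upright, foot within 30 mm of the centre of the saucepan's mouth and 8 to 75 mm above its rim, not touching rack or pan, slower than 30 mm/s, gripped with more than 2 N (value of joint wand_rod above 0.055 m and contact force between the fingers and wand above 2 N and angle between wand's own z axis and vertical below 0.2 rad and horizontal distance between wand and pan_rim below 0.03 m and z of wand in the frame of pan_rim between 0.008 and 0.075 m and contact force between wand and rack below 0.05 N and linear speed of wand below 0.03 m/s); the arm keeps its last pose, push and grip.
It fails at once if a bystander, one of the bubble tubes or the saucepan is disturbed (moved more than 25 mm) (distance of any of tube_green_mid, tube_pink_mid, sorter, binoculars, lighthouse, stacker, pan_rim from where it was at the start of the episode above 0.025 m).
It also fails if it takes over 43 s, if anything falls off the work surface, if the arm or the gripper's body presses on something with over 40 N, if the wrist force passes 120 N, or if a joint passes its speed limit or range.

## Robot

A 6-joint arm with a two-finger parallel gripper is mounted at the origin on the work surface. World frame = base frame: x ahead of the robot, y to its left, z up, the work surface at z = 0. Lengths are in m, angles in degrees, forces in N, time in s.
With the tool pointing down it reaches from about 0.275 to 0.975 m from the base axis. Payload 8.4 kg.
Tool frame: the origin (TCP) lies on the centre line of the jaws, within the pads' length; the fingertips stand manip.tip_reach ahead of it and the grasp point (between the pads) lies 8 mm behind it (manip.tip_reach is the distance from the TCP to the fingertips, in m); z points along the fingers, y is the direction in which the jaws open and shut (so a half turn about z gives the same grasp; the last joint's range is limited). The gripper opens to 92 mm and grips with 3 to 60 N. Pads are 20 mm wide; open, the fingers measure 128 mm over their backs; the gripper's body (75 mm by 189 mm) begins 69 mm behind the grasp point.
Start: joints at [-74.622, 20.225, 93.587, -0, 66.188, -0.138], TCP at [0.167, -0.602, 0.226] pointing down, gripper open.
Joint ranges: [-150.9, 150.9], [-52.94, 120.26], [3.33, 152.33], [-74.26, 254.26], [0, 154.13], [-172.89, 172.89]. Speed limits (degrees/s): [127.2, 127.2, 159.86, 180, 180, 180].

## Interface

Orientations are given as a 3x3 rotation matrix whose columns are the frame's x, y, z axes.
In Python, from station import manip, snapshot, search_frame, landmark_of gives the robot as it stands.
- The arm moves only by the tool arm_command, never from a script. Its argument "series" is a list of rows, each an object of numbers: "dx", "dy", "dz": the shift along the tool's x, y, z in mm; "ax", "ay", "az": the turn, a rotation vector about the tool's x, y, z in rad; "hand": the closure, from 0 (fully open) to 1 (shut). A call has 1 to 5 rows; each row shifts and turns the commanded pose from where the row before left it, along the tool's axes as they then stand; what a row does not reach is not made up. A row lasts 1/8 s, in which the tool goes at most 62.5 mm and 10.7 degrees, less where a joint would pass 70% of its speed; a pose out of reach is approached as far as the arm can. A call is refused whole if a number of a shift passes 62.5 or a number of a turn 0.188, either way. A call with a gripper value outside its range is refused whole. The fingers move at their own pace and stop on an object; "force" is the grip in N (left out, the last holds). Time passes only in rows, so rows that do not move let the fingers close. It gives the time, the measured TCP pose, the force and the opening at its end, in the units of the state.
- manip.observe(): the state, without advancing time (a new reading comes with each control period).
- snapshot(name): name is "side" or "top" or "wrist"; returns a dict with "frame" (480x640x3 uint8, blue, green, red), "fovy" (degrees; the focal length in pixels is half the picture's height over the tangent of half this angle, whatever the lens; pixels are square), "cx", "cy" (the principal point, pixels), "pose" (4x4, takes a point from camera to world coordinates). Camera axes: x right, y down, z forward; pixel columns grow to the right and rows downward; lengths in m; the calibration is good to about 2 mm. A picture is of the moment at which its call begins. There is no depth.
- manip.hand_in(): hands the job in, once; it reports no verdict.
Trained networks look in the newest picture that a camera, given by its name, has taken for a name from the list of things; names that differ only in an ending like _2 or _b are one class to them, and where a whole thing is asked for, a point or a joint stands for the part that bears it (a point fixed in the world has none). Each returns a list of dicts, best first, with "score" (0 to 1); they miss things now and then, are a little off and sometimes report something else, mostly with a low value. They report only what shows in the picture. A call takes as long as a camera call.
- search_frame(camera, thing): "xyz" ([x, y, z] in m, in the coordinates of the camera as it stood for that picture, good to about 4 mm: the middle of the surface that is visible of it).
- landmark_of(camera, thing): "xyz" ([x, y, z] in m, in the coordinates of the camera as it stood for that picture, good to about 4 mm: a listed point, or the origin of a listed thing).
The state is a dict: "time_s": time; "joint_pos": joint angles; "qvel": joint speeds; "tau": joint torques, N m; "ee_pos": TCP position; "ee_rot": TCP orientation; "wrist_force": force on the tool from outside, world axes, zero at the start; "torque": the same for the moment, N m; "finger_gap": finger opening in m.
Only numpy, scipy, OpenCV 4.12 (cv2) and the standard library are available. Lean on these libraries where they do the work, as an engineer would, in place of code of your own. Each camera call takes 0.05 s, during which the arm holds its last target. There are 200 camera calls.

## Working session

There is one attempt and no reset: what is moved stays moved. The work goes in short steps, Python scripts to look and compute and a tool call to move; the robot and the scene stay as the last step left them, time stands still between calls to the robot, and variables do not carry over. Pictures are saved under pics/ and viewed, about 8 in all and at most 12, crops included, and the job is handed in when it is done.

Besides the shell and the picture viewer there is one more tool, called after "Emit:" as name([rows], argument=value, ...), one row to a line, values as JSON. arm_command: Moves the arm, as the interface text tells. Its arguments: {"type":"object","properties":{"series":{"type":"array"},"force":{"type":"number"}},"required":["series"]}

```bash
mkdir -p pics
cat > h.py <<'E'
import numpy as np, cv2
from station import manip, snapshot, search_frame, landmark_of
def w(s,p): return (s["pose"]@np.r_[p,1])[:3]
def marks(cam,names,f=landmark_of):
    s=snapshot(cam)
    for n in names:
        r=f(cam,n)
        print(cam,n,[(np.round(w(s,d["xyz"]),3).tolist(),round(d["score"],2)) for d in r[:2]])
    return s
def pix(s,P):
    c=np.linalg.inv(s["pose"])@np.r_[P,1]; f=s["frame"].shape[0]/2/np.tan(np.radians(s["fovy"]/2))
    return np.array([s["cx"]+f*c[0]/c[2], s["cy"]+f*c[1]/c[2]])
def ray(s,u,v):
    f=s["frame"].shape[0]/2/np.tan(np.radians(s["fovy"]/2))
    return s["pose"][:3,3], s["pose"][:3,:3]@np.array([(u-s["cx"])/f,(v-s["cy"])/f,1])
def atz(s,u,v,z):
    o,d=ray(s,u,v); return o+d*(z-o[2])/d[2]
E
python3 - <<'E'
from h import *
N=["wand_head","wand","rack","pan_rim","tube_green_mid","tube_pink_mid","sorter","binoculars","lighthouse","stacker"]
for c in("top","side"):
    s=marks(c,N); cv2.imwrite(f"pics/{c}0.png",s["frame"])
o=manip.observe(); print(manip.tip_reach,o)
E
```

```text
top wand_head [([0.502, -0.242, 0.134], 0.67)]
top wand [([0.5, -0.248, 0.006], 0.54)]
top rack [([0.513, -0.188, 0.002], 0.6)]
top pan_rim [([0.482, 0.163, 0.044], 0.59)]
top tube_green_mid [([0.531, -0.131, 0.052], 0.47)]
top tube_pink_mid [([0.515, -0.186, 0.055], 0.61)]
top sorter [([0.791, 0.004, 0.002], 0.65)]
top binoculars []
top lighthouse [([0.648, -0.403, 0.0], 0.97)]
top stacker [([0.446, -0.498, 0.002], 0.58)]
side wand_head [([0.5, -0.242, 0.129], 0.54)]
side wand [([0.498, -0.242, 0.009], 0.97)]
side rack [([0.508, -0.181, -0.003], 0.69)]
side pan_rim [([0.476, 0.166, 0.046], 0.95), ([0.793, 0.003, -0.001], 0.39)]
side tube_green_mid [([0.528, -0.127, 0.054], 0.51)]
side tube_pink_mid [([0.514, -0.183, 0.057], 0.5)]
side sorter []
side binoculars [([0.625, 0.444, 0.002], 0.58)]
side lighthouse [([0.636, -0.4, 0.002], 0.78)]
side stacker []
0.011 {'time_s': 1.1, 'joint_pos': array([-7.46215104e+01,  2.02246870e+01,  9.35864575e+01,  1.12178737e-03,
        6.61871639e+01, -1.36228014e-01]), 'qvel': array([-0.01171643, -0.02496851,  0.00016589,  0.08575003, -0.03390259,
        0.04590616]), 'tau': array([-2.42763250e-03, -5.93782103e+01, -3.34578824e+01,  6.95068552e-02,
        1.57184066e-02, -6.11571934e-06]), 'ee_pos': array([ 0.16720179, -0.60223387,  0.22559436]), 'ee_rot': array([[ 9.63563890e-01,  2.67478279e-01,  2.51002642e-05],
       [ 2.67478280e-01, -9.63563890e-01, -2.37163310e-05],
       [ 1.78421048e-05,  2.95659756e-05, -9.99999999e-01]]), 'wrist_force': array([-0.36143602,  0.12306382,  0.56414395]), 'torque': array([-0.00904152, -0.05774639,  0.00720709]), 'finger_gap': 0.09178014345320022}
```

View pics/top0.png

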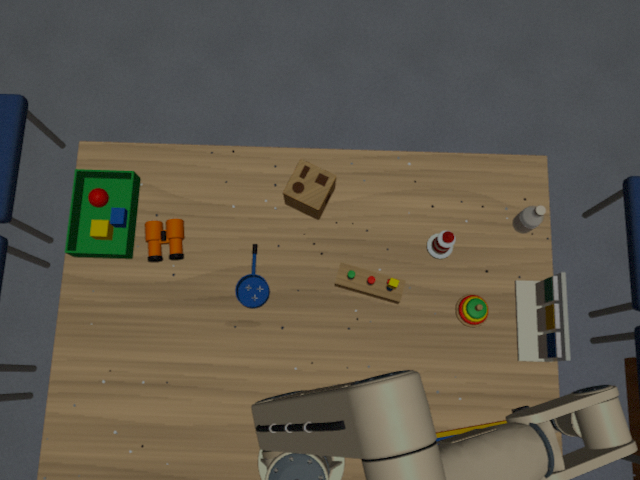

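View pics/side0.png

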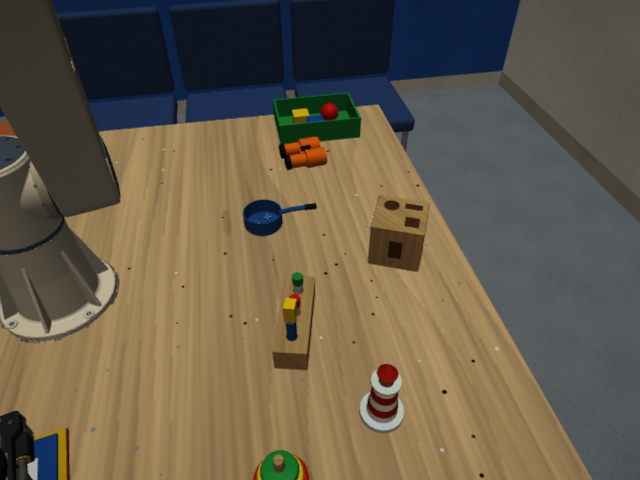

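The pictures agree with the networks. The wand is in the rack's -y hole (top 393,283), the pan is at (253,291) with its handle pointing +x, and the tubes fill the other two holes. Next I go above the wand for a close look.

Emit:
arm_command([
  {"dx": 42,"dy": -26,"dz": -15},
  {"dx": 42,"dy": -26,"dz": -15},
  {"dx": 42,"dy": -26,"dz": -15},
  {"dx": 42,"dy": -26,"dz": -15},
  {"dx": 42,"dy": -26,"dz": -15},
], force=20)

```text
schema error: expected keys dx, dy, dz, ax, ay, az, hand
```

Emit:
arm_command([
  {"dx": 42,"dy": -26},
  {"dx": 42,"dy": -26},
  {"dx": 42,"dy": -26},
  {"dx": 42,"dy": -26},
  {"dx": 0},
])

```text
schema error: expected keys dx, dy, dz, ax, ay, az, hand
```

Run:
```python
from h import *
s=marks("wrist",["wand_head","wand","tube_pink_mid","rack","wand_button"])
cv2.imwrite("pics/w1.png",s["frame"]); o=manip.observe(); print(o["time_s"],o["ee_pos"],o["ee_rot"],s["pose"].round(3),pix(s,[.5,-.242,.132]))
```

```text
wrist wand_head []
wrist wand []
wrist tube_pink_mid []
wrist rack []Traceback (most recent call last):
  File "<stdin>", line 2, in <module>
  File "h.py", line 7, in marks
    r=f(cam,n)
ValueError: it knows: binoculars, lighthouse, pan_rim, rack, sorter, stacker, tube_green_mid, tube_pink_mid, wand, wand_head
```

All keys are needed in every row.

Emit:
arm_command([
  {"dx": 42,"dy": -26,"dz": -15,"ax": 0,"ay": 0,"az": 0,"hand": 0},
  {"dx": 42,"dy": -26,"dz": -15,"ax": 0,"ay": 0,"az": 0,"hand": 0},
  {"dx": 42,"dy": -26,"dz": -15,"ax": 0,"ay": 0,"az": 0,"hand": 0},
  {"dx": 42,"dy": -26,"dz": -15,"ax": 0,"ay": 0,"az": 0,"hand": 0},
  {"dx": 42,"dy": -26,"dz": -15,"ax": 0,"ay": 0,"az": 0,"hand": 0},
], force=20)

```text
time_s: 1.98
ee_pos: [0.3357, -0.4195, 0.3012]
ee_rot: [[0.964, 0.267, 0.0], [0.267, -0.964, -0.0], [0.0, 0.0, -1.0]]
wrist_force: [0.1, -0.3, 0.1]
finger_gap: 0.0919
```

Emit:
arm_command([
  {"dx": 42,"dy": -26,"dz": 0,"ax": 0,"ay": 0,"az": 0,"hand": 0},
  {"dx": 42,"dy": -26,"dz": 0,"ax": 0,"ay": 0,"az": 0,"hand": 0},
  {"dx": 42,"dy": -26,"dz": 0,"ax": 0,"ay": 0,"az": 0,"hand": 0},
  {"dx": 42,"dy": -26,"dz": 0,"ax": 0,"ay": 0,"az": 0,"hand": 0},
  {"dx": 0,"dy": 0,"dz": 0,"ax": 0,"ay": 0,"az": 0,"hand": 0},
])

```text
time_s: 2.6
ee_pos: [0.4705, -0.2735, 0.3006]
ee_rot: [[0.963, 0.271, 0.001], [0.271, -0.963, 0.0], [0.001, -0.0, -1.0]]
wrist_force: [0.2, -0.5, 0.8]
finger_gap: 0.0921
```

Run:
```python
from h import *
s=marks("wrist",["wand_head","wand","tube_pink_mid","rack"])
cv2.imwrite("pics/w1.png",s["frame"]); o=manip.observe(); print(o["time_s"],o["ee_pos"],o["ee_rot"],s["pose"].round(3),pix(s,[.5,-.242,.132]))
```

```text
wrist wand_head [([0.497, -0.241, 0.129], 0.78), ([0.447, -0.493, 0.004], 0.38)]
wrist wand [([0.499, -0.242, 0.009], 0.9)]
wrist tube_pink_mid []
wrist rack [([0.512, -0.185, 0.002], 0.83)]
2.85 [ 0.46807566 -0.27650817  0.30057593] [[ 9.63894006e-01  2.66286083e-01 -2.59048354e-04]
 [ 2.66286041e-01 -9.63894035e-01 -1.82458172e-04]
 [-2.98281235e-04  1.06889377e-04 -9.99999950e-01]] [[ 0.271 -0.93  -0.25   0.54 ]
 [-0.963 -0.262 -0.07  -0.253]
 [-0.     0.259 -0.966  0.459]
 [ 0.     0.     0.     1.   ]] [295.38212433 176.48810249]
```

View pics/w1.png

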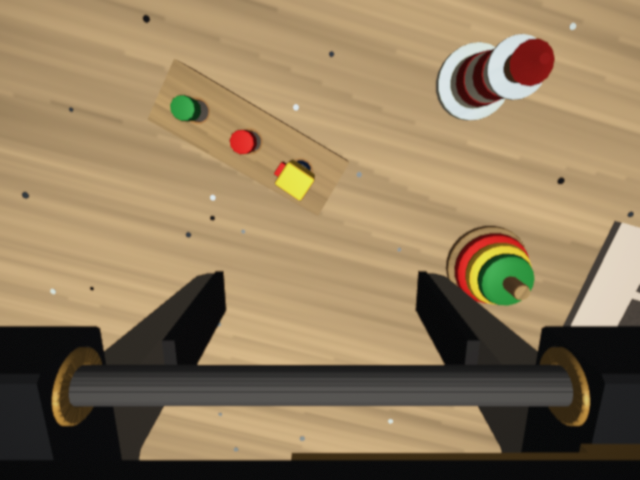

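The wrist view shows the yellow head at (295,181) with its red button at (280,169), facing the red tube. Now I measure the yaw and centre from the mask.

```bash
cat >> h.py <<'E'
def head(s,ztop=0.153):
    h=cv2.cvtColor(s["frame"],cv2.COLOR_BGR2HSV); f=s["frame"]
    m=cv2.inRange(h,(22,120,215),(36,255,255)); n,l,st,ce=cv2.connectedComponentsWithStats(m)
    p=pix(s,[.5,-.242,.15]); k=min((i for i in range(1,n) if st[i,4]>100),key=lambda i:np.hypot(*(ce[i]-p)))
    c=max(cv2.findContours((l==k).astype(np.uint8),0,2)[0],key=cv2.contourArea)
    P=np.array([atz(s,*q[0],ztop)[:2] for q in c])*1000
    (cx,cy),wh,a=cv2.minAreaRect(P.astype(np.float32))
    r=cv2.inRange(h,(0,150,90),(8,255,255))|cv2.inRange(h,(172,150,90),(180,255,255))
    n,l,st,ce2=cv2.connectedComponentsWithStats(r)
    print("pix",ce[k],"rect",cx,cy,wh,a,"cen",P.mean(0),"reds",[(ce2[i].round(),st[i,4],(atz(s,*ce2[i],.133)*1000).round()) for i in range(1,n) if st[i,4]>15 and np.hypot(*(ce2[i]-ce[k]))<120])
E
python3 - <<'E'
from h import *
s=snapshot("wrist"); head(s)
p=[int(x) for x in pix(s,[.5,-.242,.14])]
cv2.imwrite("pics/w2.png",cv2.resize(s["frame"][p[1]-60:p[1]+60,p[0]-80:p[0]+80],None,fx=5,fy=5,interpolation=cv2.INTER_CUBIC))
E
```

```text
pix [290.88767123 177.44383562] rect 498.3437194824219 -242.6472930908203 (23.530088424682617, 19.624698638916016) 71.29182434082031 cen [ 498.69500441 -242.40891327] reds [(array([239., 138.]), np.int32(505), array([ 516., -192.,  133.])), (array([276., 165.]), np.int32(77), array([ 503., -227.,  133.]))]
```

View pics/w2.png

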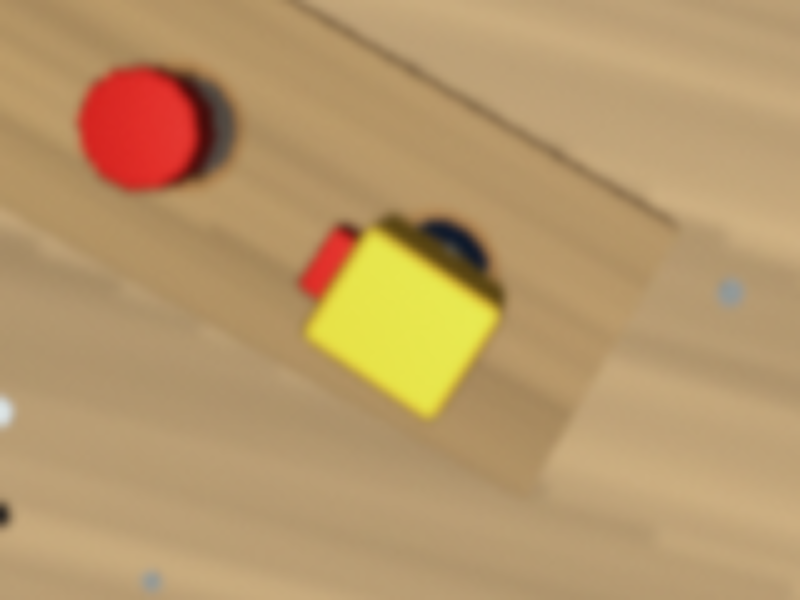

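Emit:
arm_command([
  {"dx": 0,"dy": 0,"dz": 0,"ax": 0,"ay": 0,"az": 0.148,"hand": 0},
  {"dx": 0,"dy": 0,"dz": 0,"ax": 0,"ay": 0,"az": 0.148,"hand": 0},
  {"dx": 0,"dy": 0,"dz": 0,"ax": 0,"ay": 0,"az": 0.148,"hand": 0},
  {"dx": 0,"dy": 0,"dz": 0,"ax": 0,"ay": 0,"az": 0.148,"hand": 0},
  {"dx": 9,"dy": -21,"dz": 35,"ax": 0,"ay": 0,"az": 0,"hand": 0},
])

```text
time_s: 3.52
ee_pos: [0.4847, -0.2609, 0.2677]
ee_rot: [[0.947, -0.321, 0.005], [-0.321, -0.947, -0.003], [0.005, 0.001, -1.0]]
wrist_force: [-0.7, -0.5, -0.1]
finger_gap: 0.0923
```

Emit:
arm_command([
  {"dx": 9,"dy": -21,"dz": 35,"ax": 0,"ay": 0,"az": 0,"hand": 0},
  {"dx": 0,"dy": 0,"dz": 0,"ax": 0,"ay": 0,"az": 0,"hand": 0},
  {"dx": 0,"dy": 0,"dz": 0,"ax": 0,"ay": 0,"az": 0,"hand": 0},
])

```text
time_s: 3.9
ee_pos: [0.4991, -0.2425, 0.2315]
ee_rot: [[0.949, -0.316, 0.001], [-0.316, -0.949, -0.001], [0.001, 0.0, -1.0]]
wrist_force: [0.4, -0.3, 0.3]
finger_gap: 0.0922
```

Run:
```python
from h import *
s=marks("wrist",["wand_head","wand","pan_rim"])
head(s); o=manip.observe(); print(o["time_s"],o["joint_pos"],o["ee_pos"],o["ee_rot"].round(3))
cv2.imwrite("pics/w3.png",s["frame"])
s=snapshot("side"); head(s)
```

```text
wrist wand_head [([0.498, -0.241, 0.129], 0.88)]
wrist wand [([0.499, -0.242, 0.008], 0.83)]
wrist pan_rim [([0.512, -0.184, 0.003], 0.22)]
pix [321.74768089 248.49628942] rect 498.67352294921875 -242.9088897705078 (23.371505737304688, 19.620450973510742) 71.5357666015625 cen [ 498.87983523 -243.60858744] reds [(array([246., 233.]), np.int32(626), array([ 520., -195.,  133.])), (array([298., 243.]), np.int32(111), array([ 502., -227.,  133.]))]
4.1 [-2.60396894e+01  1.35998442e+01  1.01941172e+02 -8.82306694e-03
  6.43426177e+01  8.24112066e+01] [ 0.49935598 -0.24236488  0.23186997] [[ 0.949 -0.316  0.002]
 [-0.316 -0.949 -0.001]
 [ 0.002  0.    -1.   ]]Traceback (most recent call last):
  File "<stdin>", line 5, in <module>
  File "h.py", line 21, in head
    p=pix(s,[.5,-.242,.15]); k=min((i for i in range(1,n) if st[i,4]>100),key=lambda i:np.hypot(*(ce[i]-p)))
                               ~~~^^^^^^^^^^^^^^^^^^^^^^^^^^^^^^^^^^^^^^^^^^^^^^^^^^^^^^^^^^^^^^^^^^^^^^^^^^
ValueError: min() iterable argument is empty
```

View pics/w3.png

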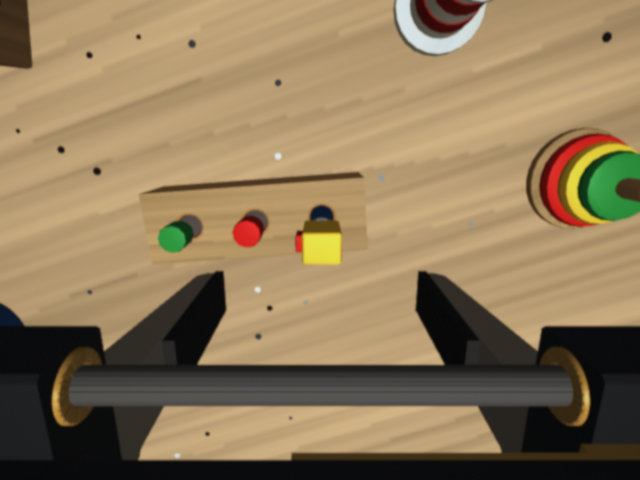

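Aligned to within about 1 mm (head 322,245 between the jaws; yaw agrees at 71.5°). Heights from two cameras come to about 0.131. I descend now.

Emit:
arm_command([
  {"dx": 0,"dy": 0,"dz": 30,"ax": 0,"ay": 0,"az": 0,"hand": 0},
  {"dx": 0,"dy": 0,"dz": 30,"ax": 0,"ay": 0,"az": 0,"hand": 0},
  {"dx": 0,"dy": 0,"dz": 28,"ax": 0,"ay": 0,"az": 0,"hand": 0},
  {"dx": 0,"dy": 0,"dz": 18,"ax": 0,"ay": 0,"az": 0,"hand": 0},
  {"dx": 0,"dy": 0,"dz": 0,"ax": 0,"ay": 0,"az": 0,"hand": 0},
])

```text
time_s: 4.78
ee_pos: [0.4986, -0.2413, 0.1239]
ee_rot: [[0.949, -0.316, -0.002], [-0.316, -0.949, 0.001], [-0.002, -0.0, -1.0]]
wrist_force: [-0.4, 1.1, -0.1]
finger_gap: 0.092
```

Run:
```python
from h import *
s=marks("side",["wand_head"]);o=manip.observe(); print(o["time_s"],o["ee_pos"],o["wrist_force"])
p=[int(x) for x in pix(s,[.5,-.242,.12])]
cv2.imwrite("pics/s1.png",cv2.resize(s["frame"][p[1]-60:p[1]+60,p[0]-80:p[0]+80],None,fx=5,fy=5,interpolation=cv2.INTER_CUBIC))
```

```text
side wand_head []
4.875 [ 0.49965437 -0.24178831  0.12539063] [ 0.62979897 -0.18251299  0.10171114]
```

View pics/s1.png

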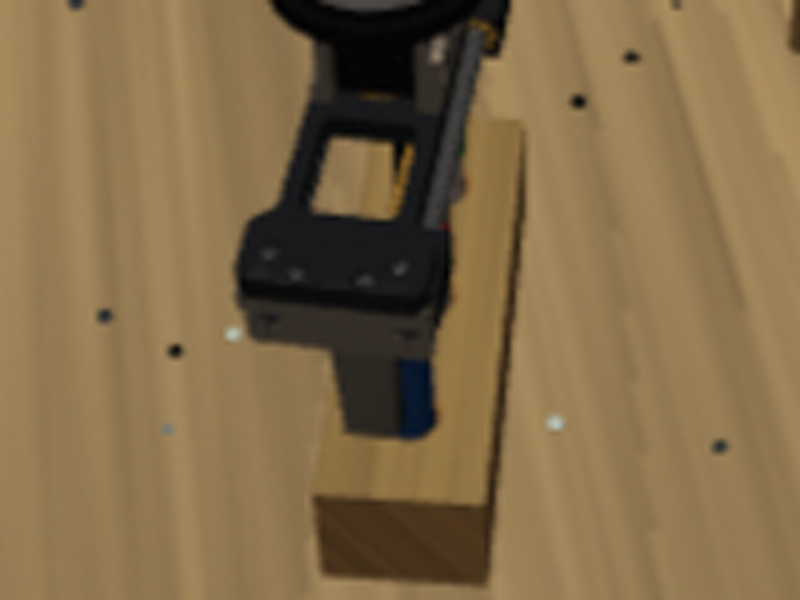

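The near finger is in front of the head, in line with the tube (400,400), with nothing touched. I close at 20 N.

Emit:
arm_command([
  {"dx": 0,"dy": 0,"dz": 0,"ax": 0,"ay": 0,"az": 0,"hand": 1},
  {"dx": 0,"dy": 0,"dz": 0,"ax": 0,"ay": 0,"az": 0,"hand": 1},
  {"dx": 0,"dy": 0,"dz": 0,"ax": 0,"ay": 0,"az": 0,"hand": 1},
  {"dx": 0,"dy": 0,"dz": 0,"ax": 0,"ay": 0,"az": 0,"hand": 1},
  {"dx": 0,"dy": 0,"dz": 0,"ax": 0,"ay": 0,"az": 0,"hand": 1},
], force=20)

```text
time_s: 5.5
ee_pos: [0.4991, -0.2414, 0.1246]
ee_rot: [[0.949, -0.316, -0.0], [-0.316, -0.949, 0.0], [-0.0, -0.0, -1.0]]
wrist_force: [-0.5, 0.1, -0.5]
finger_gap: 0.0441
```

Emit:
arm_command([
  {"dx": 0,"dy": 0,"dz": 0,"ax": 0,"ay": 0,"az": 0,"hand": 1},
  {"dx": 0,"dy": 0,"dz": 0,"ax": 0,"ay": 0,"az": 0,"hand": 1},
  {"dx": 0,"dy": 0,"dz": 0,"ax": 0,"ay": 0,"az": 0,"hand": 1},
  {"dx": 0,"dy": 0,"dz": 0,"ax": 0,"ay": 0,"az": 0,"hand": 1},
])

```text
time_s: 6.0
ee_pos: [0.4992, -0.2416, 0.1246]
ee_rot: [[0.949, -0.316, 0.0], [-0.316, -0.949, -0.0], [0.0, 0.0, -1.0]]
wrist_force: [-0.4, -1.8, 1.3]
finger_gap: 0.0258
```

The opening is 25.8 mm, so the button is flush. I draw up gently.

Emit:
arm_command([
  {"dx": 0,"dy": 0,"dz": -6,"ax": 0,"ay": 0,"az": 0,"hand": 1},
  {"dx": 0,"dy": 0,"dz": -7,"ax": 0,"ay": 0,"az": 0,"hand": 1},
  {"dx": 0,"dy": 0,"dz": -7,"ax": 0,"ay": 0,"az": 0,"hand": 1},
  {"dx": 0,"dy": 0,"dz": -7,"ax": 0,"ay": 0,"az": 0,"hand": 1},
  {"dx": 0,"dy": 0,"dz": -6,"ax": 0,"ay": 0,"az": 0,"hand": 1},
])

```text
time_s: 6.62
ee_pos: [0.4991, -0.2414, 0.1582]
ee_rot: [[0.949, -0.316, 0.0], [-0.316, -0.949, 0.0], [0.0, -0.0, -1.0]]
wrist_force: [-0.2, -0.7, -1.2]
finger_gap: 0.026
```

Run:
```python
from h import *
s=snapshot("side");o=manip.observe(); print(o["time_s"],o["ee_pos"],o["wrist_force"],o["finger_gap"])
p=[int(x) for x in pix(s,[.5,-.242,.12])]
cv2.imwrite("pics/s2.png",cv2.resize(s["frame"][p[1]-60:p[1]+60,p[0]-80:p[0]+80],None,fx=5,fy=5,interpolation=cv2.INTER_CUBIC))
```

```text
6.675 [ 0.49944343 -0.24156288  0.15880397] [-0.66949098 -0.17609005  1.12954273] 0.02564782693792928
```

View pics/s2.png

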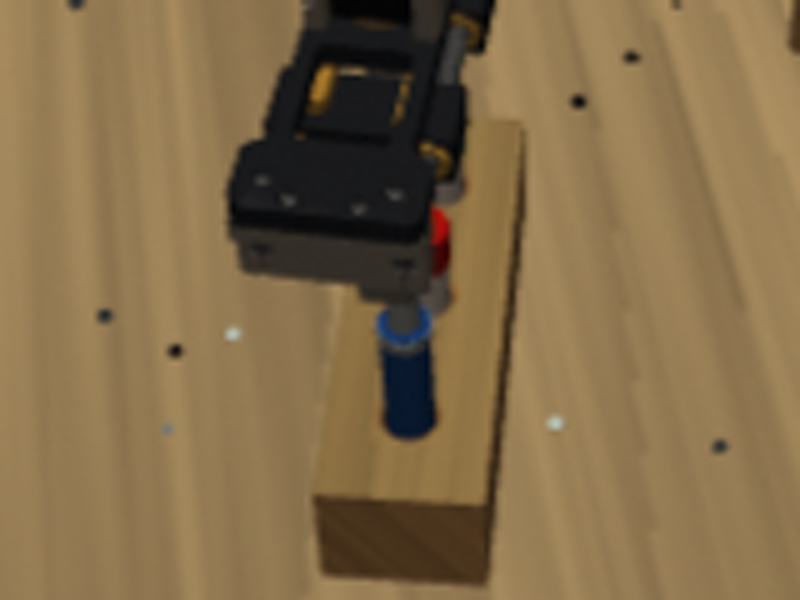

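The rod is sliding out (chrome at 405,315) and the tube still stands in its hole. I continue to the last stop.

Emit:
arm_command([
  {"dx": 0,"dy": 0,"dz": -7,"ax": 0,"ay": 0,"az": 0,"hand": 1},
  {"dx": 0,"dy": 0,"dz": -7,"ax": 0,"ay": 0,"az": 0,"hand": 1},
  {"dx": 0,"dy": 0,"dz": -7,"ax": 0,"ay": 0,"az": 0,"hand": 1},
  {"dx": 0,"dy": 0,"dz": -5,"ax": 0,"ay": 0,"az": 0,"hand": 1},
  {"dx": 0,"dy": 0,"dz": -4,"ax": 0,"ay": 0,"az": 0,"hand": 1},
])

```text
time_s: 7.3
ee_pos: [0.4988, -0.2413, 0.1875]
ee_rot: [[0.949, -0.316, -0.001], [-0.316, -0.949, 0.0], [-0.001, -0.0, -1.0]]
wrist_force: [-0.1, -1.3, -6.3]
finger_gap: 0.0259
```

Emit:
arm_command([
  {"dx": 0,"dy": 0,"dz": 0,"ax": 0,"ay": 0,"az": 0,"hand": 1},
  {"dx": 0,"dy": 0,"dz": 0,"ax": 0,"ay": 0,"az": 0,"hand": 1},
])

```text
time_s: 7.55
ee_pos: [0.4989, -0.2414, 0.1872]
ee_rot: [[0.949, -0.316, -0.001], [-0.316, -0.949, 0.0], [-0.001, -0.0, -1.0]]
wrist_force: [-0.4, -2.4, -4.9]
finger_gap: 0.0257
```

Run:
```python
from h import *
s=marks("side",["wand","pan_rim"]);o=manip.observe(); print(o["time_s"],o["ee_pos"],o["wrist_force"],o["finger_gap"])
p=[int(x) for x in pix(s,[.5,-.242,.12])]
cv2.imwrite("pics/s3.png",cv2.resize(s["frame"][p[1]-60:p[1]+60,p[0]-80:p[0]+80],None,fx=5,fy=5,interpolation=cv2.INTER_CUBIC))
```

```text
side wand [([0.498, -0.241, 0.01], 0.76)]
side pan_rim []
7.7 [ 0.49895626 -0.24134868  0.18723897] [ 0.33493681 -0.50035138 -5.20899292] 0.02609723061417245
```

View pics/s3.png

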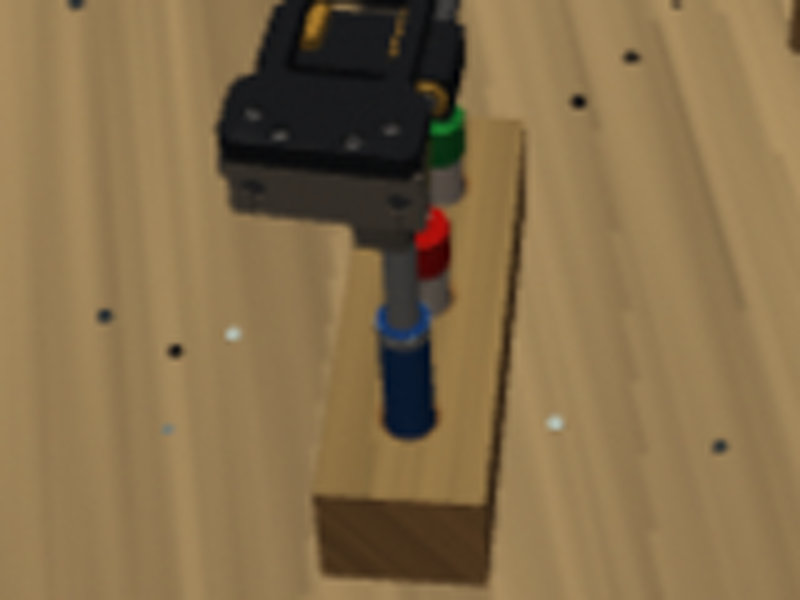

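The wand's weight now shows in the wrist (about -5 N), so it is at the end stop while still in its hole. Next I lift straight out.

Emit:
arm_command([
  {"dx": 0,"dy": 0,"dz": -8,"ax": 0,"ay": 0,"az": 0,"hand": 1},
  {"dx": 0,"dy": 0,"dz": -12,"ax": 0,"ay": 0,"az": 0,"hand": 1},
  {"dx": 0,"dy": 0,"dz": -15,"ax": 0,"ay": 0,"az": 0,"hand": 1},
  {"dx": 0,"dy": 0,"dz": -20,"ax": 0,"ay": 0,"az": 0,"hand": 1},
  {"dx": 0,"dy": 0,"dz": -20,"ax": 0,"ay": 0,"az": 0,"hand": 1},
])

```text
time_s: 8.32
ee_pos: [0.4993, -0.2413, 0.2643]
ee_rot: [[0.949, -0.316, 0.001], [-0.316, -0.949, 0.0], [0.001, -0.0, -1.0]]
wrist_force: [0.1, 0.3, -5.7]
finger_gap: 0.0261
```

Emit:
arm_command([
  {"dx": 0,"dy": 0,"dz": -20,"ax": 0,"ay": 0,"az": 0,"hand": 1},
  {"dx": 0,"dy": 0,"dz": -15,"ax": 0,"ay": 0,"az": 0,"hand": 1},
  {"dx": 0,"dy": 0,"dz": -8,"ax": 0,"ay": 0,"az": 0,"hand": 1},
  {"dx": 0,"dy": 0,"dz": 0,"ax": 0,"ay": 0,"az": 0,"hand": 1},
])

```text
time_s: 8.82
ee_pos: [0.4993, -0.2415, 0.306]
ee_rot: [[0.949, -0.316, 0.001], [-0.316, -0.949, -0.0], [0.001, -0.0, -1.0]]
wrist_force: [0.3, 0.3, -4.6]
finger_gap: 0.0257
```

Run:
```python
from h import *
s=marks("side",["wand","pan_rim","wand_head"]);o=manip.observe(); print(o["time_s"],o["ee_pos"],o["wrist_force"],o["finger_gap"])
marks("top",["pan_rim"])
p=[int(x) for x in pix(s,[.5,-.242,.17])]
cv2.imwrite("pics/s4.png",cv2.resize(s["frame"][p[1]-75:p[1]+75,p[0]-100:p[0]+100],None,fx=4,fy=4,interpolation=cv2.INTER_CUBIC))
```

```text
side wand [([0.499, -0.238, 0.129], 0.86)]
side pan_rim []
side wand_head [([0.497, -0.239, 0.312], 0.45)]
9.025 [ 0.49877389 -0.24126687  0.30476235] [-0.24725964  0.95913933 -4.7384011 ] 0.025990724820295935
top pan_rim [([0.482, 0.162, 0.045], 0.78)]
```

View pics/s4.png

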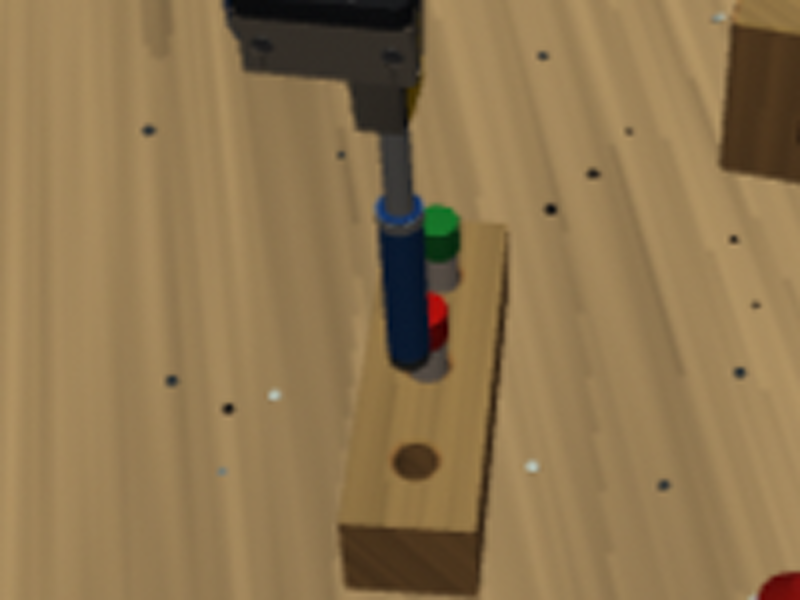

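The wand is clear of the rack and upright. Foot 0.129 and head 0.312 give 183 mm, so it is fully extended. I carry it to the pan.

Emit:
arm_command([
  {"dx": -7,"dy": -19,"dz": 0,"ax": 0,"ay": 0,"az": 0,"hand": 1},
  {"dx": -15,"dy": -38,"dz": 0,"ax": 0,"ay": 0,"az": 0,"hand": 1},
  {"dx": -17,"dy": -45,"dz": 0,"ax": 0,"ay": 0,"az": 0,"hand": 1},
  {"dx": -19,"dy": -49,"dz": 0,"ax": 0,"ay": 0,"az": 0,"hand": 1},
  {"dx": -19,"dy": -49,"dz": 0,"ax": 0,"ay": 0,"az": 0,"hand": 1},
])

```text
time_s: 9.75
ee_pos: [0.4886, -0.0251, 0.3056]
ee_rot: [[0.949, -0.316, 0.0], [-0.316, -0.949, 0.0], [-0.0, -0.0, -1.0]]
wrist_force: [0.4, -0.1, -5.1]
finger_gap: 0.0258
```

Emit:
arm_command([
  {"dx": -19,"dy": -49,"dz": 0,"ax": 0,"ay": 0,"az": 0,"hand": 1},
  {"dx": -18,"dy": -46,"dz": 0,"ax": 0,"ay": 0,"az": 0,"hand": 1},
  {"dx": -15,"dy": -38,"dz": 0,"ax": 0,"ay": 0,"az": 0,"hand": 1},
  {"dx": -10,"dy": -27,"dz": 0,"ax": 0,"ay": 0,"az": 0,"hand": 1},
  {"dx": -7,"dy": -19,"dz": 0,"ax": 0,"ay": 0,"az": 0,"hand": 1},
])

```text
time_s: 10.38
ee_pos: [0.4793, 0.1663, 0.3055]
ee_rot: [[0.949, -0.314, -0.0], [-0.314, -0.949, 0.0], [-0.001, -0.0, -1.0]]
wrist_force: [0.1, 0.4, -5.2]
finger_gap: 0.0259
```

Emit:
arm_command([
  {"dx": 0,"dy": 0,"dz": 0,"ax": 0,"ay": 0,"az": 0,"hand": 1},
  {"dx": 0,"dy": 0,"dz": 0,"ax": 0,"ay": 0,"az": 0,"hand": 1},
])

```text
time_s: 10.62
ee_pos: [0.4798, 0.1641, 0.3055]
ee_rot: [[0.949, -0.315, -0.0], [-0.315, -0.949, -0.0], [-0.0, 0.001, -1.0]]
wrist_force: [0.5, -0.3, -5.5]
finger_gap: 0.0261
```

Run:
```python
from h import *
for c in("side","top","wrist"): marks(c,["wand","pan_rim","wand_head"])
o=manip.observe(); print(o["time_s"],o["ee_pos"],o["ee_rot"].round(3),o["wrist_force"],o["finger_gap"])
```

```text
side wand [([0.481, 0.166, 0.132], 0.86)]
side pan_rim [([0.481, 0.165, 0.044], 0.75), ([0.636, -0.4, -0.001], 0.21)]
side wand_head [([0.481, 0.166, 0.311], 0.66), ([0.516, -0.183, 0.058], 0.66)]
top wand []
top pan_rim [([0.481, 0.162, 0.042], 0.71)]
top wand_head [([0.646, -0.408, -0.002], 0.46)]
wrist wand [([0.481, 0.166, 0.131], 0.6)]
wrist pan_rim [([0.478, 0.164, 0.043], 0.82)]
wrist wand_head [([0.48, 0.166, 0.312], 0.58)]
11.225 [0.48029743 0.16415359 0.30557909] [[ 0.949 -0.316 -0.   ]
 [-0.316 -0.949  0.   ]
 [-0.    -0.    -1.   ]] [-0.01813365  0.56040242 -5.28984758] 0.026192027652306885
```

Foot at z 0.130 and centred over the pan. I lower it 50 mm, to about 35 mm above the rim.

Emit:
arm_command([
  {"dx": 0,"dy": 0,"dz": 10,"ax": 0,"ay": 0,"az": 0,"hand": 1},
  {"dx": 0,"dy": 0,"dz": 15,"ax": 0,"ay": 0,"az": 0,"hand": 1},
  {"dx": 0,"dy": 0,"dz": 15,"ax": 0,"ay": 0,"az": 0,"hand": 1},
  {"dx": 0,"dy": 0,"dz": 10,"ax": 0,"ay": 0,"az": 0,"hand": 1},
  {"dx": 0,"dy": 0,"dz": 0,"ax": 0,"ay": 0,"az": 0,"hand": 1},
])

```text
time_s: 11.85
ee_pos: [0.4797, 0.1641, 0.2545]
ee_rot: [[0.949, -0.316, -0.002], [-0.316, -0.949, -0.001], [-0.002, 0.001, -1.0]]
wrist_force: [0.1, 0.5, -5.1]
finger_gap: 0.026
```

Emit:
arm_command([
  {"dx": 0,"dy": 0,"dz": 0,"ax": 0,"ay": 0,"az": 0,"hand": 1},
  {"dx": 0,"dy": 0,"dz": 0,"ax": 0,"ay": 0,"az": 0,"hand": 1},
  {"dx": 0,"dy": 0,"dz": 0,"ax": 0,"ay": 0,"az": 0,"hand": 1},
])

```text
time_s: 12.22
ee_pos: [0.4805, 0.1643, 0.256]
ee_rot: [[0.949, -0.316, 0.001], [-0.316, -0.949, 0.0], [0.001, -0.0, -1.0]]
wrist_force: [0.3, -1.3, -5.9]
finger_gap: 0.026
```

Run:
```python
from h import *
marks("wrist",["wand","pan_rim","wand_head"])
s=marks("side",["wand","pan_rim","wand_head","tube_green_mid","tube_pink_mid"])
o=manip.observe(); print(o["time_s"],o["ee_pos"],o["wrist_force"],o["finger_gap"])
p=[int(x) for x in pix(s,[.48,.165,.12])]; y=max(p[1]-75,0);x=p[0]-100
cv2.imwrite("pics/s5.png",cv2.resize(s["frame"][y:y+150,x:x+200],None,fx=4,fy=4,interpolation=cv2.INTER_CUBIC))
```

```text
wrist wand [([0.483, 0.165, 0.08], 0.77)]
wrist pan_rim [([0.477, 0.164, 0.042], 0.64)]
wrist wand_head [([0.482, 0.166, 0.262], 0.81)]
side wand [([0.48, 0.163, 0.08], 0.77)]
side pan_rim [([0.48, 0.163, 0.044], 0.65)]
side wand_head [([0.48, 0.166, 0.262], 0.73), ([0.48, 0.162, 0.041], 0.71)]
side tube_green_mid [([0.524, -0.125, 0.055], 0.71)]
side tube_pink_mid [([0.514, -0.181, 0.062], 0.66)]
12.725 [0.48030059 0.16424144 0.2556277 ] [ 0.4648695  -0.40265989 -5.26192648] 0.025758889846423015
```

View pics/s5.png

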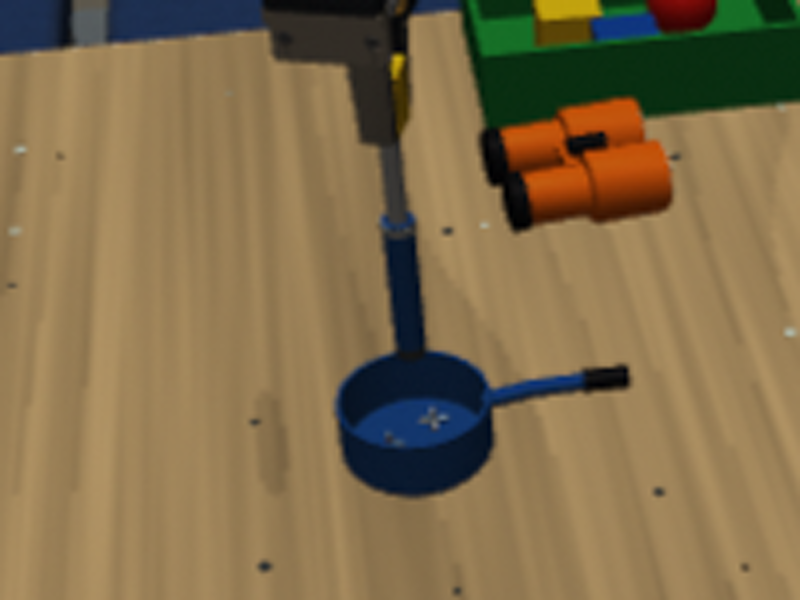

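The wand hangs upright with its foot (410,353) above the pan's centre. It is about 36 mm over the rim and touches nothing.

```bash
python3 -c "
from station import manip
print(manip.hand_in())"
```

```text
the job is handed in; nothing more can be done
None
```

The job is handed in at about 12.7 s on the robot's clock. The gripper is holding the wand fully extended and upright over the middle of the saucepan.

**What I did:** I gripped the yellow head across the red button at 20 N. I then drew the head up 60 mm to the second stop while the foot was still in its rack hole. After lifting the wand straight out, I carried it over the tubes and lowered it above the pan.

**What the last checks showed:**
- **Button:** the finger opening was 26 mm, so it is pressed flush.
- **Extension:** the foot was at z 0.080 and the head at z 0.262. That is 182 mm against 183 mm for fully extended.
- **Position:** the foot was 0 to 6 mm from the pan centre, depending on the camera, and about 36 mm above the rim.
- **Load:** the wrist read a steady 5.3 N, about the wand's weight. The last picture shows the wand clear of the pan.
- **Other things:** the two tubes and the pan read within about 7 mm of their first estimates. The other bystanders were not measured again, but the arm never went near them at their height.

**Checks that disagreed:** the wrist camera put the pan centre 3 mm from the side camera's reading, within its stated error. The top camera could not find the wand once it was over the pan. A few low-score and duplicate network detections were ignored.

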